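# Sort the loose hardware and stack the spare parts tote

## Robot

A 6-joint arm with a two-finger parallel gripper is mounted at the origin on the work surface. World frame = base frame: x ahead of the robot, y to its left, z up, the work surface at z = 0. Lengths are in m, angles in rad, forces in N, time in s.
With the tool pointing down it reaches from about 0.25 to 0.725 m from the base axis. Payload 4 kg.
Tool frame: the origin (TCP) lies midway between the tips of the shut fingers; the grasp point (between the pads) lies 19 mm behind it; z points along the fingers, y is the line along which they close (so a half turn about z gives the same grasp; the last joint's range is limited). The gripper opens to 85 mm and grips with 20 to 120 N. Pads are 22 mm wide; open, the fingers measure 114 mm over their backs; the gripper's body (76 mm by 85 mm) begins 54 mm behind the grasp point. The pads swing forward as they close: fully open they stand 13 mm farther back than shut.
Start: joints at [-1.168, 0.241, 0.005, 1.335, 0, 1.571], TCP at [0.196, -0.46, 0.231] pointing down, gripper open.
Joint ranges: [-2.72, 2.72], [-1.05, 1.87], [-1.09, 1.28], [-1.99, 2.15], [-1.42, 1.44], [-3.14, 3.14]. Speed limits (rad/s): [2.79, 2.79, 3.14, 3.14, 3.14, 3.14].

## Interface

Orientations are given as a unit quaternion [x, y, z, w].
In Python, from workcell import get_obs, camera, job_done, silhouettes gives the robot as it stands. The module is installed in compiled form; this text tells all that it offers.
- The arm moves only by the tool drive_tool, never from a script. Its argument "increments" is a list of rows, each a list of 3 entries, a list of its own where there are three numbers: the shift along the world's x, y, z in mm, then the turn, a rotation vector about the world's x, y, z in degrees, then the opening, from 0 (shut) to 1 (fully open). A call has 1 to 8 rows; each row shifts and turns the commanded pose from where the row before left it; what a row does not reach is not made up. A row lasts 1/12 s, in which the tool goes at most 41.7 mm and 7.16 degrees, less where a joint would pass 70% of its speed; a pose out of reach is approached as far as the arm can. A call is refused whole if a number of a shift passes 41.7 or a number of a turn 7.16, either way. A call with a gripper value outside its range is refused whole. The fingers move at their own pace and stop on an object; the grip force is fixed at half the most. Time passes only in rows, so rows that do not move let the fingers close. It gives the time, the measured TCP pose, the force, the opening and the grip force at its end, in the units of the state.
- get_obs(): the state, without advancing time (a new reading comes with each control period).
- camera(name): name is "side" or "top" or "wrist"; returns a dict with "image" (400x640x3 uint8, red, green, blue), "K" (3x3 intrinsics, pixels), "view" (4x4, takes a point from world to camera coordinates). Camera axes: x right, y down, z forward; pixel columns grow to the right and rows downward; lengths in m; the calibration is good to about 2 mm. The wrist camera is an equidistant fisheye: a pixel r from the principal point sees the ray r / f radians off the axis. A picture is of the moment at which its call begins. There is no depth.
- job_done(): hands the job in; it is judged then, once.
Trained networks look in a picture, given as the dict that the camera call returned (one of the last four; its "shot" number tells which), for a name from the list of things; names that differ only in an ending like _2 or _b are one class to them, and where a whole thing is asked for, a point or a joint stands for the part that bears it (a point fixed in the world has none). Each returns a list of dicts, best first, with "conf" (0 to 1); they miss things now and then, are a little off and sometimes report something else, mostly with a low value. They report only what shows in the picture. A call takes as long as a camera call.
- silhouettes(query, picture): "region" (400x640 bool, what is visible of it) and "bbox" ([left, top, right, bottom] in pixels, round what is visible of it).
The state is a dict: "clock": time; "joint_pos": joint angles; "joint_vel": joint speeds; "tau": joint torques, N m; "eef_pos": TCP position; "tool_rot": TCP orientation; "ft_force": force on the tool from outside, world axes, zero at the start; "ft_torque": the same for the moment, N m; "grip_width": finger opening in m; "grasp_force": force on a finger pad.
Only numpy, scipy, OpenCV 4.12 (cv2) and the standard library are available. Lean on these libraries where they do the work, as an engineer would, in place of code of your own. Each camera call takes 0.05 s, during which the arm holds its last target. There are 200 camera calls.

## Task

Clear up the loose hardware on the bench: both hex nuts go into the parts tote on the dark steel plate, the round shaft collar into the round dish, and the drilled flat strap lies flat in the long tray. Once both nuts are in, set the loose empty tote squarely on top of the nut tote, turned end for end relative to it so that it stacks on the rim and does not nest down inside. Do not knock over the spray can, and leave everything released and at rest.

Things in the scene. Friction and masses are not known exactly. Their poses are not given: they have to be found in the camera images.
- nut_a: Loose steel hex nut, 24 mm across flats (27.7 mm across corners), 15 mm high, 17 mm hole, about 35 g, lying flat on the bench. Origin: centre of its underside. z up; its x axis is normal to a pair of flats (flats every 60 degrees from it). Same as nut_b.
- nut_b: The second loose hex nut, same as nut_a.
- collar: Loose round steel shaft collar (ring), 44 mm outside diameter, 22 mm bore, 14 mm high, about 110 g, lying flat. Origin: centre of its underside, z up.
- strap: Loose flat steel strap with three holes, 90 x 22 x 8 mm (along its x, y, z), about 110 g, lying flat. Origin: centre of its underside.
- spare_tote: Loose empty grey tote, 110 g, upright on the bench. Origin: centre of underside. Height 45, rim 130 (x) x 60 (y) mm outside, opening 124 x 52; gripped across y at mid-length on the 14 mm deep rim band. Tapers to an underside 112 x 40. Each long rim has notches 15 wide, 25 deep at x = +44 (near one end) and -24 mm. Each long side has lugs at the same x, 33 mm out from the middle, undersides 6 up.
- nut_tote: Fixed empty tote, shape and axes as spare_tote, on a dark steel plate 164 x 96 x 6 mm. Origin: centre of plate's underside, on the bench; inner floor (106 x 34) at z = 9 mm, rim at 51. Spare tote with x the same way: its lugs drop into these notches, so it nests. With x reversed the lugs stand on the rim, underside dips 6 mm into the opening (5 mm play), spare origin at z = 45: stacked.
- tray: Fixed open rectangular aluminium tray, 160 x 90 x 25 mm (along its x, y, z), walls and floor 4 mm thick. Origin: centre of its underside, on the bench.
- dish: Fixed open round steel dish, 120 mm across the rim, 22 mm high, 3 mm floor and wall, inner floor about 104 mm across. Origin: centre of its underside, on the bench.
- can: Loose spray can that must stay standing: blue with a green band and red nozzle, 52 mm diameter, 164 mm high, beyond the ring of task things on the left. Origin: centre of its underside, z up.

How it is judged:
At the end, for the whole second after the job is handed in: Nuts in the nut tote; collar in the dish (within 36 mm of centre); strap in the tray, flat within 0.15 rad; spare tote level on the nut tote's rim, x axes opposite, centred within 9 mm, in line within 0.15 rad, origin 41 to 50 mm above the nut tote's origin; all released and at rest (x of nut_a in the frame of nut_tote between -0.062 and 0.062 m and y of nut_a in the frame of nut_tote between -0.027 and 0.027 m and z of nut_a in the frame of nut_tote between 0.002 and 0.044 m and x of nut_b in the frame of nut_tote between -0.062 and 0.062 m and y of nut_b in the frame of nut_tote between -0.027 and 0.027 m and z of nut_b in the frame of nut_tote between 0.002 and 0.044 m and horizontal distance between collar and dish below 0.036 m and z of collar in the frame of dish between 0 and 0.02 m and x of strap in the frame of tray between -0.06 and 0.06 m and y of strap in the frame of tray between -0.036 and 0.036 m and z of strap in the frame of tray between 0 and 0.016 m and angle between the z axis of strap and the z axis of tray, either way round below 0.15 rad and x of spare_tote in the frame of nut_tote between -0.009 and 0.009 m and y of spare_tote in the frame of nut_tote between -0.009 and 0.009 m and z of spare_tote in the frame of nut_tote between 0.041 and 0.05 m and angle between the x axis of spare_tote and the x axis of nut_tote, either way round below 0.15 rad and angle between spare_tote's own z axis and vertical below 0.08 rad and linear speed of each of nut_a, nut_b, collar, strap, spare_tote below 0.03 m/s); the robot touches nothing.
It fails at once if the spray can is knocked over (angle between can's own z axis and vertical above 0.6 rad).
It also fails if it takes over 136 s, if anything falls off the work surface, if the arm or the gripper's body presses on something with over 40 N, if the wrist force passes 120 N, or if a joint passes its speed limit or range.

## Working session

There is one attempt and no reset: what is moved stays moved. The work goes in short steps, Python scripts to look and compute and a tool call to move; the robot and the scene stay as the last step left them, time stands still between calls to the robot, and variables do not carry over. Pictures are saved under pics/ and viewed, at most 14 in all, crops included, and the job is handed in when it is done.

Besides the shell and the picture viewer there is one more tool, called after "Emit:" by a JSON object that holds its "name" and its "arguments", one argument or row to a line. drive_tool: Moves the arm, as the interface text tells. Its arguments: {"type":"object","properties":{"increments":{"type":"array"}},"required":["increments"]}

```bash
mkdir -p pics; cat > h.py <<'E'
import numpy as np, cv2
from workcell import *
def ray(c,uv):
    K,V=np.array(c["K"]),np.array(c["view"]); R,t=V[:3,:3],V[:3,3]
    d=np.linalg.inv(K)@np.array([uv[0],uv[1],1.]); return -R.T@t, R.T@d
def at(c,uv,z):
    o,d=ray(c,uv); return o+d*(z-o[2])/d[2]
def save(c,n,box=None,s=1):
    im=cv2.cvtColor(c["image"],cv2.COLOR_RGB2BGR)
    if box: im=im[box[1]:box[3],box[0]:box[2]]
    cv2.imwrite("pics/"+n,cv2.resize(im,None,fx=s,fy=s,interpolation=cv2.INTER_CUBIC))
E
python3 - <<'E'
from h import *
o=get_obs();print(o["clock"],o["eef_pos"],o["tool_rot"])
c=camera("top");save(c,"top0.png");s=camera("side");save(s,"side0.png")
print(np.array(c["K"]).round(1).tolist(),ray(c,(320,200)))
H={"nut_a":.015,"collar":.014,"strap":.008,"spare_tote":.045,"nut_tote":.051,"tray":.025,"dish":.022,"can":.164}
for n,h in H.items():
    for r in silhouettes(n,c)[:3]:
        m=r["region"].astype(np.uint8); cs,_=cv2.findContours(m,0,2); k=max(cs,key=cv2.contourArea)
        P=np.array([at(c,p[0],h)[:2]*1000 for p in k],np.float32)
        (x,y),(w,hh),a=cv2.minAreaRect(P)
        print(n,round(r["conf"],2),r["bbox"],"c",round(x,1),round(y,1),"sz",round(w,1),round(hh,1),"ang",round(a,1))
E
```

```text
0.0 [ 0.19574715 -0.45939633  0.23041228] [ 9.79786869e-01  2.00041439e-01 -2.09192473e-04 -1.03451082e-03]
[[417.8, 0.0, 316.2], [0.0, 417.8, 197.2], [0.0, 0.0, 1.0]] (array([0.34589118, 0.0647314 , 1.06334286]), array([ 1.58857372e-01,  2.32207207e-04, -9.87366733e-01]))
nut_a 0.42 [266.2, 218.8, 280.2, 230.4] c 457.6 183.7 sz 22.7 23.0 ang 89.5
collar 0.54 [414.6, 221.6, 426.4, 236.5] c 443.4 -188.1 sz 37.5 38.1 ang 86.5
collar 0.24 [230.9, 124.4, 275.4, 171.8] c 656.6 233.5 sz 115.1 118.8 ang 89.6
strap 0.79 [350.3, 220.4, 386.1, 249.4] c 426.5 -54.5 sz 24.3 89.3 ang 38.8
strap 0.52 [121.2, 140.6, 168.4, 170.0] c 648.1 531.2 sz 130.2 56.7 ang 58.1
strap 0.3 [231.1, 123.1, 274.4, 171.0] c 658.5 235.5 sz 118.3 119.2 ang 88.5
spare_tote 0.76 [472.3, 208.4, 504.7, 264.3] c 417.3 -340.1 sz 74.7 134.3 ang 76.1
nut_tote 0.91 [323.0, 121.3, 366.9, 187.9] c 615.5 -1.2 sz 155.0 91.0 ang 8.7
tray 0.67 [404.6, 112.9, 450.6, 178.3] c 648.6 -207.0 sz 166.7 97.9 ang 6.6
dish 0.84 [231.7, 127.1, 273.9, 171.7] c 654.2 230.7 sz 118.0 111.5 ang 0.6
can 0.55 [120.0, 142.3, 165.5, 169.1] c 603.1 462.4 sz 111.0 49.9 ang 58.0
```

View pics/top0.png

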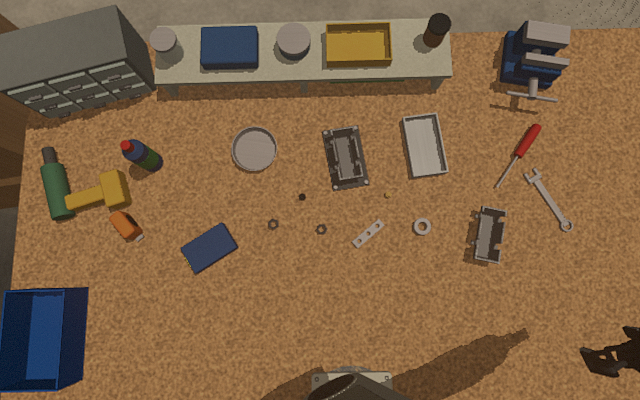

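View pics/side0.png

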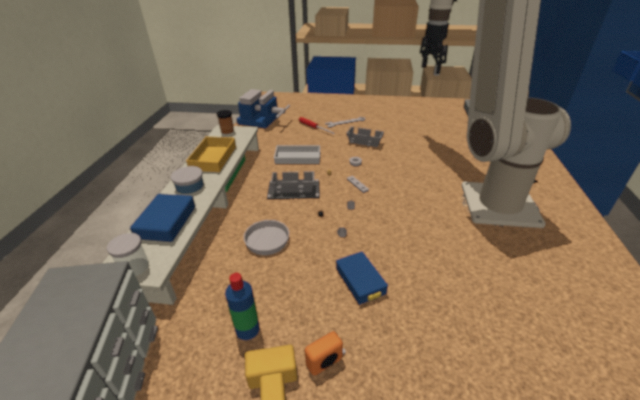

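```bash
python3 - <<'E'
from h import *
c=camera("top")
a=[c["image"][y0:y1,x0:x1] for x0,y0,x1,y1 in [(255,110,355,240),(355,110,455,240),(440,150,540,280)]]
im=cv2.cvtColor(np.hstack(a),cv2.COLOR_RGB2BGR); cv2.imwrite("pics/crop1.png",cv2.resize(im,None,fx=2.66,fy=2.66,interpolation=cv2.INTER_CUBIC)[:600])
for n,uv,z in [("nutL",(273.2,224.8),.0075),("nutR",(321,229),.0075)]: print(n,at(c,uv,z).round(4))
w=camera("wrist");save(w,"w0.png");print(np.array(w["K"]).round(1).tolist(),np.array(w["view"]).round(3).tolist())
E
```

```text
nutL [0.455  0.1853 0.0075]
nutR [0.4414 0.0643 0.0075]
[[309.7, 0.0, 321.7], [0.0, 309.7, 199.6], [0.0, 0.0, 1.0]] [[0.392, -0.92, 0.0, -0.501], [-0.879, -0.374, 0.295, -0.039], [-0.271, -0.116, -0.956, 0.379], [0.0, 0.0, 0.0, 1.0]]
```

View pics/crop1.png

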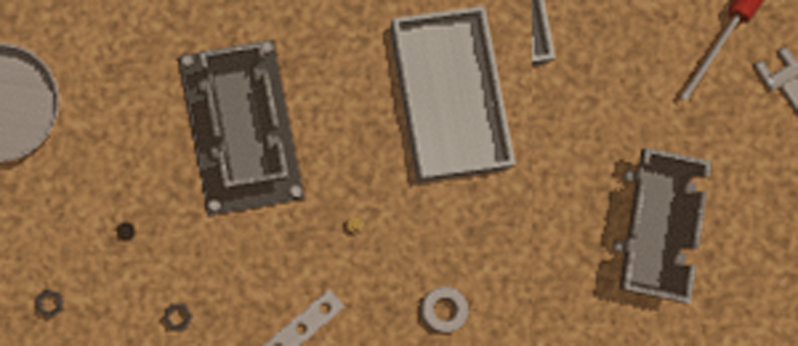

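View pics/w0.png

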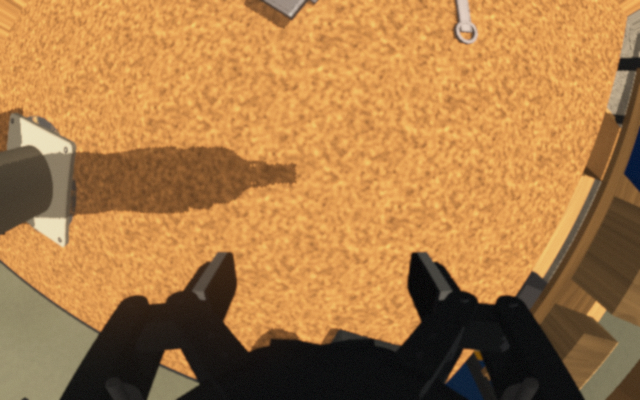

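Emit:
{"name": "drive_tool", "arguments": {
  "increments": [
    [[12,35,0],[0,0,0],1],
    [[12,35,0],[0,0,0],1],
    [[12,35,0],[0,0,0],1],
    [[12,35,0],[0,0,0],1],
    [[12,35,0],[0,0,0],1],
    [[12,35,0],[0,0,0],1],
    [[12,35,0],[0,0,0],1],
    [[12,35,0],[0,0,0],1]
  ]
}}

```text
clock: 1.27
eef_pos: [0.2921, -0.1784, 0.2316]
tool_rot: [0.98, 0.2, 0.0, 0.0]
ft_force: [1.1, -0.3, -0.5]
grip_width: 0.0855
grasp_force: 0.0
```

Emit:
{"name": "drive_tool", "arguments": {
  "increments": [
    [[12,35,0],[0,0,0],1],
    [[12,35,0],[0,0,0],1],
    [[12,35,0],[0,0,0],1],
    [[12,35,0],[0,0,0],1],
    [[12,35,0],[0,0,0],1],
    [[12,35,0],[0,0,0],1],
    [[12,35,0],[0,0,0],1],
    [[12,35,0],[0,0,0],1]
  ]
}}

```text
clock: 1.93
eef_pos: [0.3882, 0.1021, 0.2316]
tool_rot: [0.98, 0.2, 0.001, 0.0]
ft_force: [1.0, -0.4, -0.4]
grip_width: 0.0854
grasp_force: 0.0
```

```bash
cat >> h.py <<'E'
def wray(c,uv):
    K,V=np.array(c["K"]),np.array(c["view"]); R,t=V[:3,:3],V[:3,3]
    p=np.array([(uv[0]-K[0,2])/K[0,0],(uv[1]-K[1,2])/K[1,1]]); th=np.hypot(*p)
    d=np.array([*(p/max(th,1e-9)*np.sin(th)),np.cos(th)]); return -R.T@t, R.T@d
def wat(c,uv,z):
    o,d=wray(c,uv); return o+d*(z-o[2])/d[2]
def wproj(c,P):
    V=np.array(c["view"]);K=c["K"];q=V[:3,:3]@np.array(P)+V[:3,3]; r=np.hypot(q[0],q[1]); th=np.arctan2(r,q[2])
    return K[0][2]+K[0][0]*th*q[0]/r, K[1][2]+K[1][1]*th*q[1]/r
def state():
    o=get_obs(); q=o["tool_rot"]; from scipy.spatial.transform import Rotation as R
    M=R.from_quat(q).as_matrix()
    print("t",round(o["clock"],2),"p",(o["eef_pos"]*1000).round(1),"yaw",np.degrees(np.arctan2(M[1,0],M[0,0])).round(1),"z",M[:,2].round(3),"J",o["joint_pos"].round(2),"gw",round(o["grip_width"]*1000,1),"F",np.round(o["ft_force"],1),"gf",round(float(np.max(o["grasp_force"])),1)); return o
def find(c,names,wr=True,n=3):
    H={"nut_a":.015,"collar":.014,"strap":.008,"spare_tote":.045,"nut_tote":.051,"tray":.025,"dish":.022,"can":.164}
    f=wat if wr else at
    for nm in names:
        for r in silhouettes(nm,c)[:n]:
            cs,_=cv2.findContours(r["region"].astype(np.uint8),0,2); k=max(cs,key=cv2.contourArea)
            P=np.array([f(c,p[0],H[nm])[:2]*1000 for p in k],np.float32); (x,y),(w,hh),a=cv2.minAreaRect(P)
            print(nm,round(r["conf"],2),np.round(r["bbox"]),"c",round(x,1),round(y,1),"sz",round(w,1),round(hh,1),"ang",round(a,1))
E
python3 - <<'E'
from h import *
state();w=camera("wrist");save(w,"w1.png");find(w,["nut_a","strap","collar","nut_tote","tray","dish"])
E
```

```text
t 1.93 p [388.2 102.1 231.6] yaw 23.1 z [ 0.001  0.    -1.   ] J [ 0.26  0.04 -0.23  1.3  -0.    3.  ] gw 85.4 F [ 1.  -0.4 -0.4] gf 0.0
nut_a 0.76 [269.  78. 292. 106.] c 455.8 182.8 sz 24.7 24.4 ang 22.5
nut_a 0.52 [359. 132. 383. 158.] c 441.0 62.3 sz 24.9 26.3 ang 24.3
strap 0.76 [411. 174. 476. 206.] c 427.2 -53.9 sz 26.0 93.6 ang 38.8
collar 0.75 [504. 201. 533. 239.] c 441.0 -186.1 sz 42.0 52.2 ang 0.7
nut_tote 0.96 [427.   0. 517. 108.] c 607.1 8.9 sz 149.7 93.7 ang 8.7
tray 0.91 [546.  40. 609. 160.] c 647.5 -200.0 sz 167.6 112.2 ang 5.9
```

View pics/w1.png

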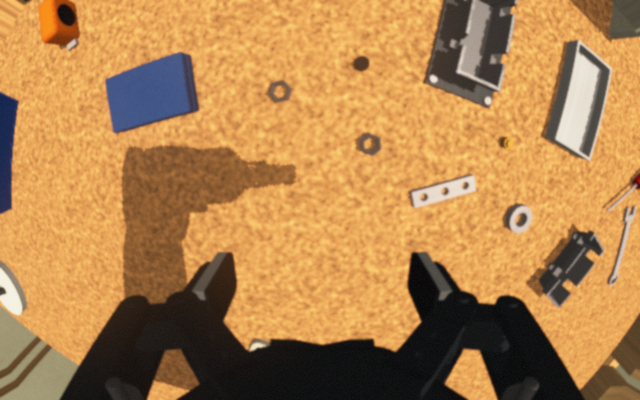

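```bash
cat >> h.py <<'E'
def hexphase(c,r,f):
    x0,y0,x1,y1=[int(v) for v in r["bbox"]]; s=8; p=5
    g=cv2.cvtColor(c["image"],cv2.COLOR_RGB2GRAY)[y0-p:y1+p+1,x0-p:x1+p+1]
    g=cv2.GaussianBlur(cv2.resize(g,None,fx=s,fy=s,interpolation=cv2.INTER_CUBIC),(0,0),4)
    t,b=cv2.threshold(g,0,255,cv2.THRESH_BINARY_INV+cv2.THRESH_OTSU)
    for nm,m in (("sil",None),("otsu",b)):
        if m is None: k=max(cv2.findContours(r["region"].astype(np.uint8),0,1)[0],key=cv2.contourArea)[:,0,:].astype(float)
        else: k=max(cv2.findContours(m,0,1)[0],key=cv2.contourArea)[:,0,:]/s+[x0-p,y0-p]-.5+.5/s
        P=np.array([f(c,q,.015)[:2]*1000 for q in k]); M=cv2.moments(P.astype(np.float32)[:,None,:])
        ctr=np.array([M["m10"],M["m01"]])/M["m00"]; d=P-ctr
        a=np.arctan2(d[:,1],d[:,0]); A=np.linspace(-np.pi,np.pi,361)[:-1]; o=np.argsort(a)
        R=np.interp(A,a[o],np.hypot(*d.T)[o],period=2*np.pi); F=(R*np.exp(6j*A)).mean()
        corner=np.degrees(np.angle(F))/6; print(nm,ctr.round(1),"area",round(abs(M["m00"])),"amp",abs(F).round(2),"flat normals mod60",round((corner+30)%60,1))
E
python3 - <<'E'
from h import *
w=camera("wrist")
o=state(); print("cam",wray(w,(320,200))[0]*1000-o["eef_pos"]*1000)
for r in silhouettes("nut_a",w)[:2]: hexphase(w,r,wat)
c=camera("top")
for r in silhouettes("nut_a",c)[:2]: hexphase(c,r,at)
E
```

```text
t 2.33 p [387.7  98.9 231.4] yaw 23.0 z [-0. -0. -1.] J [ 0.25  0.04 -0.23  1.3  -0.    2.99] gw 85.5 F [-0.4 -0.1 -0.9] gf 0.0
cam [ 69.03929438  29.01884488 142.59321795]
sil [457.3 183. ] area 436 amp 0.24 flat normals mod60 36.1
otsu [455.7 183.7] area 603 amp 0.43 flat normals mod60 33.7
sil [440.3  62.5] area 517 amp 0.27 flat normals mod60 5.2
otsu [440.   64.3] area 624 amp 0.17 flat normals mod60 59.1
```

Emit:
{"name": "drive_tool", "arguments": {
  "increments": [
    [[12,14,-28],[0,0,6.9],0.7],
    [[12,14,-28],[0,0,6.9],0.7],
    [[12,14,-28],[0,0,6.9],0.7],
    [[11,14,-28],[0,0,6.9],0.7],
    [[11,14,-28],[0,0,6.9],0.7],
    [[10,13.5,-28],[0,0,6.5],0.7],
    [[0,0,-20],[0,0,0],0.7],
    [[0,0,-20],[0,0,0],0.7]
  ]
}}

```text
clock: 3.15
eef_pos: [0.4564, 0.1835, 0.0218]
tool_rot: [0.848, 0.53, -0.0, -0.0]
ft_force: [0.4, -0.3, 0.8]
grip_width: 0.06
grasp_force: 0.0
```

Emit:
{"name": "drive_tool", "arguments": {
  "increments": [
    [[0,0,-10],[0,0,0],0.7],
    [[0,0,-6],[0,0,0],0.7],
    [[0,0,-4],[0,0,0],0.7],
    [[0,0,0],[0,0,0],0],
    [[0,0,0],[0,0,0],0],
    [[0,0,0],[0,0,0],0],
    [[0,0,0],[0,0,0],0],
    [[0,0,0],[0,0,0],0]
  ]
}}

```text
clock: 3.82
eef_pos: [0.4571, 0.1839, 0.0048]
tool_rot: [0.848, 0.53, 0.001, 0.0]
ft_force: [-0.5, -1.8, 7.6]
grip_width: 0.0216
grasp_force: 59.4
```

```bash
python3 -c "
from h import *
state()"
```

```text
t 3.82 p [457.1 183.9   4.8] yaw 64.1 z [ 0.003  0.001 -1.   ] J [ 0.38  0.45 -0.35  0.77 -0.    2.41] gw 21.6 F [-0.5 -1.8  7.6] gf 59.4
```

Emit:
{"name": "drive_tool", "arguments": {
  "increments": [
    [[0,0,20],[0,0,0],0],
    [[0,0,40],[0,0,0],0],
    [[10,-18,35],[0,0,0],0],
    [[10,-18,35],[0,0,0],0],
    [[10,-18,35],[0,0,0],0],
    [[0,-20,35],[0,0,0],0],
    [[0,-20,0],[0,0,0],0],
    [[0,0,0],[0,0,0],0]
  ]
}}

```text
clock: 4.48
eef_pos: [0.4878, 0.0871, 0.2065]
tool_rot: [0.849, 0.529, 0.003, 0.002]
ft_force: [-0.5, -0.0, -0.7]
grip_width: 0.022
grasp_force: 59.0
```

```bash
python3 - <<'E'
from h import *
state();w=camera("wrist");save(w,"w2.png");find(w,["nut_a","nut_tote","dish"],n=2)
E
```

```text
t 4.48 p [487.8  87.1 206.5] yaw 63.9 z [ 0.006 -0.    -1.   ] J [ 0.18  0.24 -0.06  1.26 -0.    2.2 ] gw 22.0 F [-0.5 -0.  -0.7] gf 59.0
nut_a 0.64 [282. 197. 305. 225.] c 441.5 63.3 sz 26.7 26.7 ang 63.8
nut_a 0.58 [294. 232. 347. 293.] c 441.9 -8.8 sz 82.4 57.5 ang 65.6
nut_tote 0.82 [380. 124. 523. 256.] c 615.8 11.2 sz 148.9 96.6 ang 8.6
dish 0.9 [341.   1. 452.  47.] c 642.5 202.4 sz 57.1 119.6 ang 70.3
```

View pics/w2.png

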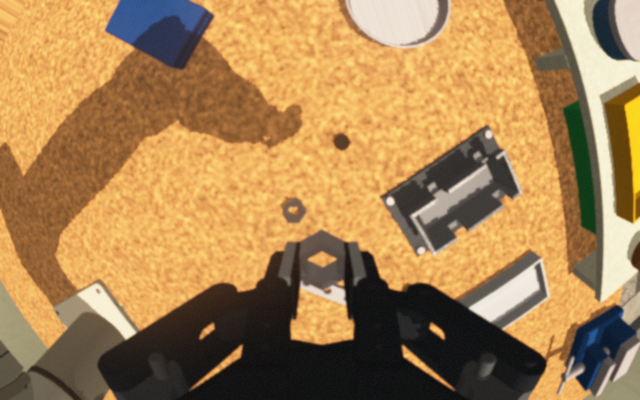

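```bash
python3 - <<'E'
from h import *
w=camera("wrist");np.save("w_tote.npy",w,allow_pickle=True);save(w,"w3.png",(370,115,535,265),4)
E
```

```text
(no output)
```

View pics/w3.png

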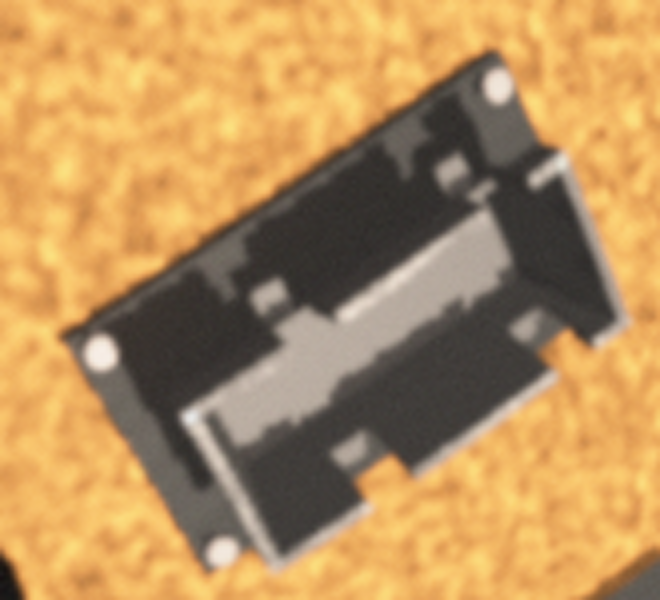

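```bash
python3 - <<'E'
from h import *
w=np.load("w_tote.npy",allow_pickle=True).item()
P=[wat(w,u,.051)[:2]*1000 for u in [(417.5,218),(439.25,255.5),(526.25,195.5),(510.5,153.75)]]
P=np.array(P);print(P.round(1),P.mean(0).round(1));
d=(P[3]-P[0]+P[2]-P[1])/2;print(np.hypot(*d),np.degrees(np.arctan2(d[1],d[0])),np.hypot(*((P[0]-P[1]+P[3]-P[2])/2)))
S=np.array([wat(w,(370+x/4,115+y/4),.01)[:2]*1000 for x,y in [(100,353),(222,552),(498,86)]]);print(S.round(1),((S[1]+S[2])/2).round(1))
E
```

```text
[[559.5  13.3]
 [568.1 -41.4]
 [694.2 -24. ]
 [686.1  32.5]] [627.   -4.9]
127.61982918359232 8.24758750518587 56.28362251434294
[[546.9  22.9]
 [559.3 -56.5]
 [693.8  44.7]] [626.5  -5.9]
```

Emit:
{"name": "drive_tool", "arguments": {
  "increments": [
    [[33,-18,-10],[0,0,6.9],0],
    [[33,-18,-10],[0,0,6.9],0],
    [[33,-18,-10],[0,0,6.9],0],
    [[33,-18,-10],[0,0,6.9],0],
    [[33,-18,-10],[0,0,6.9],0],
    [[0,0,-30],[0,0,0],0],
    [[0,0,-30],[0,0,0],0],
    [[0,0,-15],[0,0,0],0]
  ]
}}

```text
clock: 5.4
eef_pos: [0.6486, 0.0001, 0.0721]
tool_rot: [0.652, 0.758, -0.003, -0.003]
ft_force: [-0.2, 0.2, -0.9]
grip_width: 0.022
grasp_force: 59.1
```

```bash
python3 - <<'E'
from h import *
c=camera("side");c=camera("side");state();save(c,"s1.png",(240,140,360,230),4)
E
```

```text
t 5.5 p [6.471e+02 5.000e-01 7.230e+01] yaw 98.6 z [-0.011  0.    -1.   ] J [0.   0.64 0.2  1.14 0.   1.42] gw 22.2 F [-1.2 -0.1 -0.3] gf 59.1
```

View pics/s1.png

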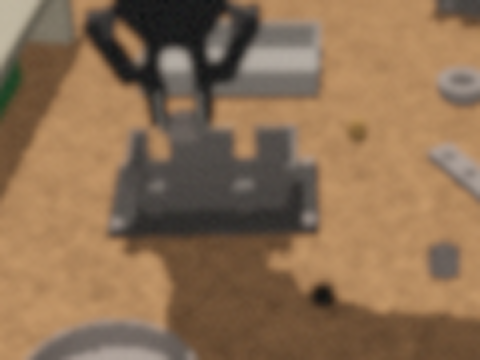

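Emit:
{"name": "drive_tool", "arguments": {
  "increments": [
    [[2,-2.5,0],[0,0,0],0],
    [[0,0,-14],[0,0,0],0],
    [[0,0,-14],[0,0,0],0],
    [[0,0,-12],[0,0,0],0],
    [[0,0,0],[0,0,0],0.4],
    [[0,0,0],[0,0,0],0.4],
    [[0,0,0],[0,0,0],0.4],
    [[0,0,20],[0,0,0],0.4]
  ]
}}

```text
clock: 6.17
eef_pos: [0.6508, -0.0029, 0.0557]
tool_rot: [0.652, 0.758, -0.002, -0.002]
ft_force: [-0.8, 0.1, -0.1]
grip_width: 0.0344
grasp_force: 0.0
```

Emit:
{"name": "drive_tool", "arguments": {
  "increments": [
    [[0,0,40],[0,0,0],0.5],
    [[0,0,40],[0,0,0],0.5],
    [[-35,10,0],[0,0,0],0.7],
    [[-35,10,0],[0,0,0],0.7],
    [[-35,10,0],[0,0,0],0.7],
    [[-35,10,0],[0,0,0],0.7],
    [[-35,10,0],[0,0,0],0.7],
    [[-30,15,0],[0,0,0],0.7]
  ]
}}

```text
clock: 6.83
eef_pos: [0.4464, 0.0619, 0.1397]
tool_rot: [0.653, 0.758, 0.001, 0.001]
ft_force: [0.4, 0.0, -0.2]
grip_width: 0.0595
grasp_force: 0.0
```

```bash
python3 - <<'E'
from h import *
w=camera("wrist");state();find(w,["nut_a"],n=3)
for r in silhouettes("nut_a",w)[:3]: hexphase(w,r,wat)
c=camera("top");find(c,["nut_a"],False)
E
```

```text
t 6.88 p [439.5  63.8 138.7] yaw 98.7 z [-0.006  0.002 -1.   ] J [ 0.14  0.2  -0.3   1.08  0.    1.56] gw 59.9 F [-7.7  1.1 -1.3] gf 0.0
nut_a 0.68 [301. 172. 331. 207.] c 439.7 63.2 sz 24.3 28.8 ang 8.4
nut_a 0.63 [479. 268. 506. 290.] c 650.4 -8.7 sz 35.4 24.0 ang 3.3
sil [439.9  62.8] area 547 amp 0.24 flat normals mod60 0.2
otsu [439.6  64.9] area 657 amp 0.1 flat normals mod60 1.0
sil [651.5  -7.7] area 636 amp 0.14 flat normals mod60 19.8
otsu [655.7 -14.3] area 1833 amp 0.84 flat normals mod60 51.4
```

Emit:
{"name": "drive_tool", "arguments": {
  "increments": [
    [[0,0,-35],[0,0,-7],0.7],
    [[0,0,-35],[0,0,0],0.7],
    [[0,0,-35],[0,0,0],0.7],
    [[0,0,-18],[0,0,0],0.7],
    [[0,0,-8],[0,0,0],0.7],
    [[0,0,-4],[0,0,0],0.7],
    [[0,0,0],[0,0,0],0],
    [[0,0,0],[0,0,0],0]
  ]
}}

```text
clock: 7.75
eef_pos: [0.4498, 0.062, 0.0043]
tool_rot: [0.697, 0.717, 0.001, 0.001]
ft_force: [-0.0, -0.1, 0.8]
grip_width: 0.0365
grasp_force: 0.1
```

Emit:
{"name": "drive_tool", "arguments": {
  "increments": [
    [[0,0,0],[0,0,0],0],
    [[0,0,0],[0,0,0],0],
    [[0,0,0],[0,0,0],0],
    [[0,0,0],[0,0,0],0],
    [[0,0,20],[0,0,0],0],
    [[0,0,40],[0,0,0],0],
    [[0,0,40],[0,0,0],0],
    [[0,0,0],[0,0,7],0]
  ]
}}

```text
clock: 8.42
eef_pos: [0.4533, 0.0628, 0.1109]
tool_rot: [0.651, 0.759, 0.005, 0.005]
ft_force: [2.1, -0.0, -0.2]
grip_width: 0.0221
grasp_force: 59.0
```

Emit:
{"name": "drive_tool", "arguments": {
  "increments": [
    [[32,-14,0],[0,0,0],0],
    [[32,-14,0],[0,0,0],0],
    [[32,-14,0],[0,0,0],0],
    [[32,-14,0],[0,0,0],0],
    [[30,-16,0],[0,0,0],0],
    [[0,0,-20],[0,0,0],0],
    [[0,0,-10],[0,0,0],0],
    [[0,0,0],[0,0,0],0]
  ]
}}

```text
clock: 9.08
eef_pos: [0.6029, -0.0099, 0.07]
tool_rot: [0.652, 0.758, -0.002, -0.003]
ft_force: [0.1, -0.5, -0.8]
grip_width: 0.0219
grasp_force: 59.1
```

```bash
python3 - <<'E'
from h import *
w=camera("wrist");state();find(w,["nut_a"],n=3)
E
```

```text
t 9.13 p [603.2  -9.7  71.3] yaw 98.6 z [-0.006  0.    -1.   ] J [-0.02  0.56  0.05  1.07  0.    1.4 ] gw 21.6 F [-0.6  0.3 -1.1] gf 59.1
nut_a 0.93 [299. 228. 345. 290.] c 607.1 -41.1 sz 32.4 47.7 ang 8.7
nut_a 0.58 [371. 199. 411. 245.] c 649.0 -4.1 sz 28.2 31.7 ang 36.9
```

Emit:
{"name": "drive_tool", "arguments": {
  "increments": [
    [[0,0,-14],[0,0,0],0],
    [[0,0,-14],[0,0,0],0],
    [[0,0,-10],[0,0,0],0],
    [[0,0,0],[0,0,0],0],
    [[0,0,0],[0,0,0],0.4],
    [[0,0,0],[0,0,0],0.4],
    [[0,0,0],[0,0,0],0.4],
    [[0,0,20],[0,0,0],0.4]
  ]
}}

```text
clock: 9.85
eef_pos: [0.6034, -0.0099, 0.0526]
tool_rot: [0.652, 0.758, -0.002, -0.002]
ft_force: [-0.3, 0.1, -0.2]
grip_width: 0.034
grasp_force: 0.0
```

Emit:
{"name": "drive_tool", "arguments": {
  "increments": [
    [[0,0,40],[0,0,0],0.5],
    [[0,0,40],[0,0,0],0.5],
    [[-35,-9,0],[0,0,6],0.7],
    [[-35,-9,0],[0,0,6],0.7],
    [[-35,-9,0],[0,0,6],0.7],
    [[-35,-9,0],[0,0,6],0.7],
    [[-35,-9,0],[0,0,6],0.7],
    [[0,0,0],[0,0,0],0.7]
  ]
}}

```text
clock: 10.52
eef_pos: [0.4224, -0.0554, 0.1346]
tool_rot: [0.433, 0.901, -0.002, -0.004]
ft_force: [-1.3, -0.3, -1.0]
grip_width: 0.0599
grasp_force: 0.0
```

```bash
python3 - <<'E'
from h import *
w=camera("wrist");w=camera("wrist");state();find(w,["nut_a","strap"],n=2)
w=camera("top");find(w,["nut_a"],False,n=2)
E
```

```text
t 10.62 p [430.4 -55.3 136.4] yaw 128.5 z [ 0.002 -0.    -1.   ] J [-0.13  0.18 -0.33  1.06  0.    0.77] gw 59.9 F [1.  0.3 0.1] gf 0.0
nut_a 0.56 [492. 263. 518. 291.] c 651.1 -3.0 sz 27.6 40.4 ang 88.6
nut_a 0.55 [467. 251. 494. 278.] c 608.1 -10.2 sz 27.5 31.3 ang 87.4
nut_a 0.71 [120. 140. 164. 172.] c 646.1 527.5 sz 128.5 57.3 ang 57.7
nut_a 0.63 [341. 161. 351. 171.] c 603.4 -8.7 sz 22.2 24.1 ang 42.5
```

Emit:
{"name": "drive_tool", "arguments": {
  "increments": [
    [[-3,1,-35],[0,0,0],0.7],
    [[0,0,-35],[0,0,0],0.7],
    [[0,0,-35],[0,0,0],0.7],
    [[0,0,-18],[0,0,0],0.7],
    [[0,0,-7],[0,0,0],0.7],
    [[0,0,-3],[0,0,0],0.7],
    [[0,0,0],[0,0,0],0],
    [[0,0,0],[0,0,0],0]
  ]
}}

```text
clock: 11.48
eef_pos: [0.4297, -0.0541, 0.0033]
tool_rot: [0.434, 0.901, 0.0, 0.001]
ft_force: [0.7, 0.1, -0.1]
grip_width: 0.0366
grasp_force: 0.0
```

Emit:
{"name": "drive_tool", "arguments": {
  "increments": [
    [[0,0,0],[0,0,0],0],
    [[0,0,0],[0,0,0],0],
    [[0,0,0],[0,0,0],0],
    [[0,0,0],[0,0,0],0],
    [[0,0,20],[0,0,0],0],
    [[0,0,40],[0,0,0],0],
    [[0,0,40],[0,0,0],0],
    [[0,0,0],[0,0,0],0]
  ]
}}

```text
clock: 12.15
eef_pos: [0.4334, -0.0547, 0.1097]
tool_rot: [0.434, 0.901, 0.002, 0.007]
ft_force: [0.2, -0.4, -0.7]
grip_width: 0.0193
grasp_force: 59.2
```

```bash
python3 - <<'E'
from h import *
w=camera("wrist");w=camera("wrist");state();save(w,"w4.png");find(w,["strap"],n=2)
E
```

```text
t 12.25 p [430.1 -54.2 104.7] yaw 128.6 z [ 0.006 -0.001 -1.   ] J [-0.13  0.21 -0.39  0.97  0.    0.77] gw 19.1 F [ 0.1 -0.4 -2. ] gf 59.2
strap 0.57 [300. 167. 347. 327.] c 466.9 -96.8 sz 40.0 161.1 ang 38.5
```

View pics/w4.png

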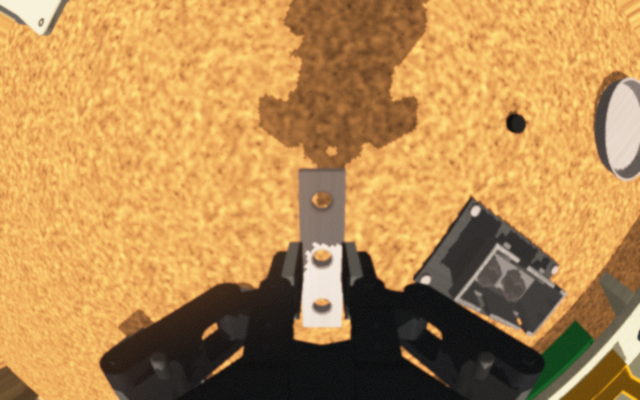

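Emit:
{"name": "drive_tool", "arguments": {
  "increments": [
    [[24,-17,0],[0,0,6.4],0],
    [[24,-17,0],[0,0,6.4],0],
    [[24,-17,0],[0,0,6.4],0],
    [[24,-17,0],[0,0,6.4],0],
    [[24,-17,0],[0,0,6.4],0],
    [[24,-17,0],[0,0,6.4],0],
    [[24,-17,0],[0,0,6.4],0],
    [[24,-17,0],[0,0,6.4],0]
  ]
}}

```text
clock: 12.97
eef_pos: [0.6194, -0.1904, 0.0994]
tool_rot: [-0.001, 1.0, 0.001, -0.002]
ft_force: [0.4, 0.0, -0.5]
grip_width: 0.0192
grasp_force: 59.2
```

Emit:
{"name": "drive_tool", "arguments": {
  "increments": [
    [[23,-17,0],[0,0,6.4],0],
    [[0,0,-20],[0,0,0],0],
    [[0,0,-20],[0,0,0],0],
    [[0,0,0],[0,0,0],0]
  ]
}}

```text
clock: 13.3
eef_pos: [0.6385, -0.2059, 0.0544]
tool_rot: [-0.054, 0.999, 0.002, -0.006]
ft_force: [-1.8, 0.6, -2.5]
grip_width: 0.0196
grasp_force: 59.2
```

```bash
python3 - <<'E'
from h import *
w=camera("wrist");w=camera("wrist");state();save(w,"w5.png");c=camera("top");find(c,["tray"],False,n=1)
E
```

```text
t 13.4 p [ 640.6 -206.2   59.1] yaw -173.8 z [-0.007  0.002 -1.   ] J [-0.31  0.7   0.27  1.15  0.   -0.42] gw 19.5 F [ 0.8 -0.  -0.7] gf 59.2
tray 0.68 [404. 115. 446. 177.] c 649.5 -205.9 sz 164.4 94.6 ang 6.5
```

View pics/w5.png

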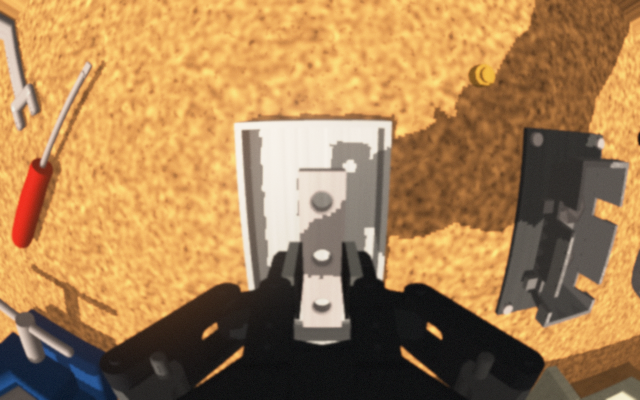

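Emit:
{"name": "drive_tool", "arguments": {
  "increments": [
    [[0,0,-20],[0,0,0],0],
    [[0,0,-20],[0,0,0],0],
    [[0,0,-8],[0,0,0],0],
    [[0,0,0],[0,0,0],0],
    [[0,0,0],[0,0,0],0.45],
    [[0,0,0],[0,0,0],0.45],
    [[0,0,0],[0,0,0],0.45],
    [[0,0,20],[0,0,0],0.45]
  ]
}}

```text
clock: 14.17
eef_pos: [0.6409, -0.2063, 0.0318]
tool_rot: [-0.054, 0.999, 0.001, -0.003]
ft_force: [-0.5, 0.6, -1.4]
grip_width: 0.0388
grasp_force: 0.0
```

Emit:
{"name": "drive_tool", "arguments": {
  "increments": [
    [[0,0,40],[0,0,0],0.5],
    [[0,0,40],[0,0,0],1],
    [[-35,4,0],[0,0,0],1],
    [[-35,4,0],[0,0,0],1],
    [[-35,4,0],[0,0,0],1],
    [[-35,4,0],[0,0,0],1],
    [[0,0,0],[0,0,0],1]
  ]
}}

```text
clock: 14.75
eef_pos: [0.4935, -0.1887, 0.1134]
tool_rot: [-0.053, 0.999, 0.002, -0.005]
ft_force: [-0.7, 1.0, -1.1]
grip_width: 0.0851
grasp_force: 0.0
```

```bash
python3 - <<'E'
from h import *
w=camera("wrist");w=camera("wrist");w=camera("wrist");state();find(w,["collar"],n=1);c=camera("top");find(c,["strap"],False,n=1)
E
```

```text
t 14.9 p [ 504.  -191.5  116.1] yaw -173.8 z [ 0.004 -0.001 -1.   ] J [-0.36  0.39 -0.1   1.08  0.   -0.47] gw 85.9 F [ 0.6 -0.7  0.9] gf 0.0
collar 0.96 [302.  98. 359. 153.] c 441.2 -192.0 sz 42.1 43.3 ang 6.3
strap 0.63 [416. 133. 430. 165.] c 642.8 -206.8 sz 92.6 26.1 ang 5.9
```

Emit:
{"name": "drive_tool", "arguments": {
  "increments": [
    [[-30,0,-20],[0,0,0],1],
    [[-30,0,-20],[0,0,0],1],
    [[0,0,-30],[0,0,0],1],
    [[0,0,-20],[0,0,0],1],
    [[0,0,-14],[0,0,0],1],
    [[0,0,-8],[0,0,0],1],
    [[0,0,0],[0,0,0],0],
    [[0,0,0],[0,0,0],0]
  ]
}}

```text
clock: 15.72
eef_pos: [0.4439, -0.1912, 0.0023]
tool_rot: [-0.054, 0.999, -0.0, 0.0]
ft_force: [0.1, 1.0, -0.1]
grip_width: 0.0639
grasp_force: 0.0
```

Emit:
{"name": "drive_tool", "arguments": {
  "increments": [
    [[0,0,0],[0,0,0],0],
    [[0,0,0],[0,0,0],0],
    [[0,0,0],[0,0,0],0],
    [[0,0,0],[0,0,0],0],
    [[0,0,20],[0,0,0],0],
    [[0,0,40],[0,0,0],0],
    [[0,0,40],[0,0,0],0],
    [[0,0,0],[0,0,0],0]
  ]
}}

```text
clock: 16.38
eef_pos: [0.4483, -0.1932, 0.1102]
tool_rot: [-0.054, 0.999, -0.003, 0.007]
ft_force: [1.3, -0.6, -1.1]
grip_width: 0.0411
grasp_force: 61.1
```

```bash
python3 - <<'E'
from h import *
w=camera("wrist");w=camera("wrist");state();find(w,["collar"],n=1)
c=camera("top");find(c,["dish"],False,n=1)
E
```

```text
t 16.48 p [ 445.  -191.8  104.8] yaw -173.8 z [ 0.006 -0.003 -1.   ] J [-0.41  0.3  -0.26  1.   -0.   -0.51] gw 41.0 F [ 0.3  0.3 -1.4] gf 61.1
collar 0.8 [280. 208. 367. 298.] c 496.6 -189.1 sz 83.5 73.0 ang 11.8
dish 0.65 [232. 128. 277. 169.] c 654.3 232.2 sz 114.6 112.3 ang 88.5
```

Emit:
{"name": "drive_tool", "arguments": {
  "increments": [
    [[15.5,32.5,0],[0,0,0],0],
    [[15.5,32.5,0],[0,0,0],0],
    [[15.5,32.5,0],[0,0,0],0],
    [[15.5,32.5,0],[0,0,0],0],
    [[15.5,32.5,0],[0,0,0],0],
    [[15.5,32.5,0],[0,0,0],0],
    [[15.5,32.5,0],[0,0,0],0],
    [[15.5,32.5,0],[0,0,0],0]
  ]
}}

```text
clock: 17.3
eef_pos: [0.566, 0.0706, 0.1001]
tool_rot: [-0.054, 0.999, -0.0, -0.002]
ft_force: [0.9, -0.7, -1.1]
grip_width: 0.041
grasp_force: 61.1
```

Emit:
{"name": "drive_tool", "arguments": {
  "increments": [
    [[15.5,32.5,0],[0,0,0],0],
    [[15.5,32.5,0],[0,0,0],0],
    [[15.5,32.5,0],[0,0,0],0],
    [[15.5,32.5,0],[0,0,0],0],
    [[15.5,32.5,0],[0,0,0],0],
    [[0,0,-20],[0,0,0],0],
    [[0,0,-20],[0,0,0],0],
    [[0,0,0],[0,0,0],0]
  ]
}}

```text
clock: 17.97
eef_pos: [0.64, 0.231, 0.0545]
tool_rot: [-0.055, 0.998, -0.002, -0.006]
ft_force: [-1.3, -0.5, -1.6]
grip_width: 0.0406
grasp_force: 61.1
```

```bash
python3 - <<'E'
from h import *
w=camera("wrist");w=camera("wrist");state();save(w,"w6.png")
E
```

```text
t 18.07 p [642.2 230.7  59.1] yaw -173.8 z [-0.006 -0.002 -1.   ] J [ 0.34  0.71  0.3   1.17 -0.    0.24] gw 40.9 F [ 0.5 -0.3 -0.6] gf 61.2
```

View pics/w6.png

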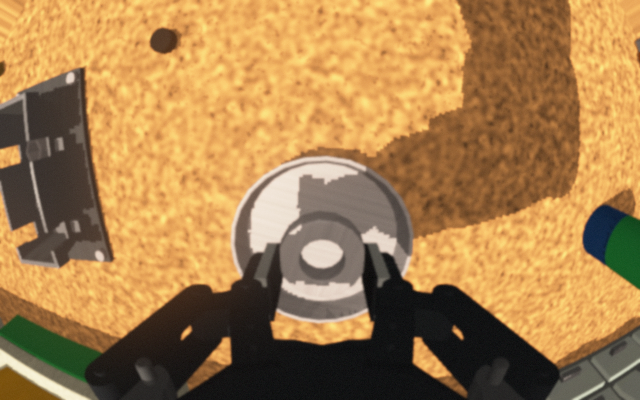

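Emit:
{"name": "drive_tool", "arguments": {
  "increments": [
    [[0,0,-20],[0,0,0],0],
    [[0,0,-20],[0,0,0],0],
    [[0,0,-9],[0,0,0],0],
    [[0,0,0],[0,0,0],0],
    [[0,0,0],[0,0,0],0.65],
    [[0,0,0],[0,0,0],0.65],
    [[0,0,0],[0,0,0],0.65],
    [[0,0,20],[0,0,0],0.65]
  ]
}}

```text
clock: 18.73
eef_pos: [0.6425, 0.2307, 0.0309]
tool_rot: [-0.054, 0.999, -0.001, -0.003]
ft_force: [-1.0, -0.3, -0.5]
grip_width: 0.0554
grasp_force: 0.0
```

Emit:
{"name": "drive_tool", "arguments": {
  "increments": [
    [[0,0,40],[0,0,0],0.65],
    [[0,0,40],[0,0,0],1],
    [[0,0,40],[0,0,0],1],
    [[-10,-37,0],[0,0,-5],1],
    [[-10,-37,0],[0,0,-5],1],
    [[-10,-37,0],[0,0,-5],1],
    [[-10,-37,0],[0,0,-5],1],
    [[-10,-37,0],[0,0,0],1]
  ]
}}

```text
clock: 19.4
eef_pos: [0.5946, 0.0452, 0.1553]
tool_rot: [0.121, 0.993, 0.0, 0.002]
ft_force: [0.7, -0.1, 0.1]
grip_width: 0.0855
grasp_force: 0.0
```

Emit:
{"name": "drive_tool", "arguments": {
  "increments": [
    [[-10,-37,0],[0,0,0],1],
    [[-10,-37,0],[0,0,0],1],
    [[-10,-37,0],[0,0,0],1],
    [[-10,-37,0],[0,0,0],1],
    [[-10,-37,0],[0,0,0],1],
    [[-10,-37,0],[0,0,0],1],
    [[-10,-37,0],[0,0,0],1],
    [[-10,-37,0],[0,0,0],1]
  ]
}}

```text
clock: 20.07
eef_pos: [0.5145, -0.2515, 0.1553]
tool_rot: [0.12, 0.993, -0.001, 0.002]
ft_force: [1.3, -0.2, -0.4]
grip_width: 0.0853
grasp_force: 0.0
```

Emit:
{"name": "drive_tool", "arguments": {
  "increments": [
    [[-10,-37,0],[0,0,0],1],
    [[-10,-37,0],[0,0,0],1],
    [[-10,-37,0],[0,0,0],1],
    [[0,0,0],[0,0,0],1],
    [[0,0,0],[0,0,0],1],
    [[0,0,0],[0,0,0],1],
    [[0,0,0],[0,0,0],1]
  ]
}}

```text
clock: 20.65
eef_pos: [0.485, -0.3596, 0.1541]
tool_rot: [0.12, 0.993, -0.0, 0.0]
ft_force: [-0.2, -0.3, 0.2]
grip_width: 0.0854
grasp_force: 0.0
```

```bash
python3 - <<'E'
from h import *
w=camera("wrist");state();np.save("w_sp.npy",w,allow_pickle=True);find(w,["spare_tote"],n=1)
b=[int(v) for v in silhouettes("spare_tote",w)[0]["bbox"]];b=[b[0]-12,b[1]-12,b[2]+12,b[3]+12];b=[max(v,0) for v in b];print(b)
save(w,"w7.png",b,3.0);c=camera("top");find(c,["collar","spare_tote"],False,n=2)
E
```

```text
t 20.7 p [ 485.2 -359.3  153.9] yaw 166.3 z [ 0.001 -0.    -1.   ] J [-0.64  0.49  0.16  1.24  0.   -0.4 ] gw 85.8 F [ 0.1 -0.2  0.4] gf 0.0
spare_tote 0.56 [278.  33. 355. 194.] c 414.5 -348.7 sz 61.6 134.1 ang 76.5
[265, 21, 367, 206]
collar 0.52 [249. 151. 261. 163.] c 641.3 230.8 sz 36.5 40.6 ang 89.9
spare_tote 0.89 [472. 205. 506. 265.] c 416.0 -340.7 sz 77.2 134.7 ang 76.9
```

View pics/w7.png

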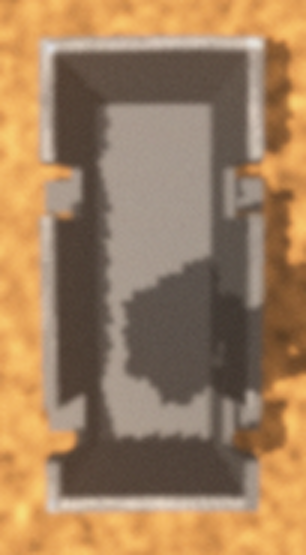

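```bash
python3 - <<'E'
from h import *
w=np.load("w_sp.npy",allow_pickle=True).item()
P=np.array([wat(w,(265+x/3,21+y/3),.045)[:2]*1000 for x,y in [(43,40),(264,40),(258,510),(48,510)]])
print(P.round(1),P.mean(0).round(1));d=(P[3]-P[0]+P[2]-P[1])/2;print(np.hypot(*d),np.degrees(np.arctan2(d[1],d[0])),np.hypot(*((P[0]-P[1]+P[3]-P[2])/2)))
E
```

```text
[[ 344.7 -360.8]
 [ 359.1 -303.6]
 [ 485.9 -334.9]
 [ 471.8 -392.5]] [ 415.4 -348. ]
130.7923862143474 -13.934355006519318 59.14513757437124
```

Emit:
{"name": "drive_tool", "arguments": {
  "increments": [
    [[-35,5.5,0],[0,0,0],1],
    [[-35,5.5,0],[0,0,0],1],
    [[0,0,-30],[0,0,0],1],
    [[0,0,-25],[0,0,0],1],
    [[0,0,0],[0,0,0],1],
    [[0,0,0],[0,0,0],1],
    [[0,0,0],[0,0,0],1],
    [[0,0,0],[0,0,0],1]
  ]
}}

```text
clock: 21.62
eef_pos: [0.4159, -0.3503, 0.1]
tool_rot: [0.12, 0.993, -0.001, 0.001]
ft_force: [0.2, 0.5, -0.3]
grip_width: 0.0849
grasp_force: 0.0
```

```bash
python3 - <<'E'
from h import *
w=camera("wrist");state();save(w,"w8.png",(140,60,500,400),1.7)
E
```

```text
t 21.67 p [ 415.9 -350.3   99.9] yaw 166.2 z [ 0.002 -0.002 -1.   ] J [-0.7   0.41 -0.1   1.05 -0.   -0.46] gw 85.6 F [-0.5 -0.3 -0.1] gf 0.0
```

View pics/w8.png

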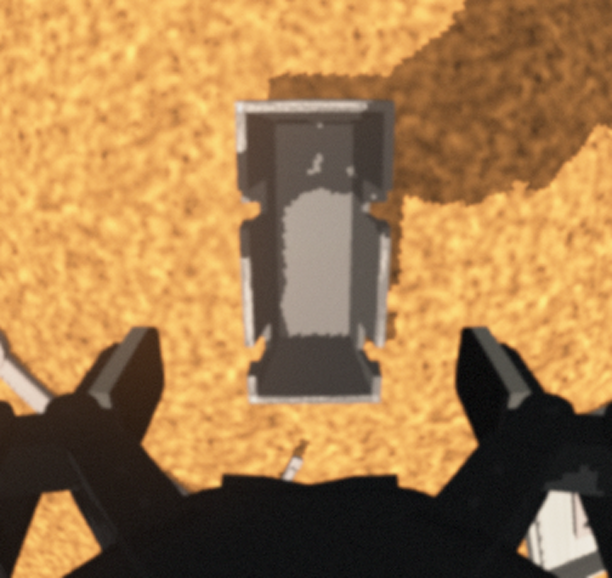

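Emit:
{"name": "drive_tool", "arguments": {
  "increments": [
    [[0,2,-30],[0,0,0],1],
    [[0,0,-25],[0,0,0],1],
    [[0,0,-18],[0,0,0],1],
    [[0,0,-13],[0,0,0],1],
    [[0,0,0],[0,0,0],1],
    [[0,0,0],[0,0,0],0.3],
    [[0,0,0],[0,0,0],0.3],
    [[0,0,0],[0,0,0],0.3]
  ]
}}

```text
clock: 22.33
eef_pos: [0.416, -0.3486, 0.0144]
tool_rot: [0.12, 0.993, -0.001, 0.002]
ft_force: [0.0, -0.5, -1.3]
grip_width: 0.0587
grasp_force: 64.5
```

Emit:
{"name": "drive_tool", "arguments": {
  "increments": [
    [[0,0,0],[0,0,0],0],
    [[0,0,0],[0,0,0],0],
    [[0,0,0],[0,0,0],0],
    [[0,0,0],[0,0,0],0]
  ]
}}

```text
clock: 22.67
eef_pos: [0.4159, -0.3486, 0.0142]
tool_rot: [0.12, 0.993, -0.001, 0.002]
ft_force: [-0.4, 0.5, 7.3]
grip_width: 0.0593
grasp_force: 65.3
```

```bash
python3 - <<'E'
from h import *
state()
E
```

```text
t 22.67 p [ 415.9 -348.6   14.2] yaw 166.2 z [ 0.003 -0.002 -1.   ] J [-0.7   0.51 -0.21  0.85  0.   -0.46] gw 59.3 F [-0.4  0.5  7.3] gf 65.3
```

```bash
cat > fit.py <<'E'
from h import *
from scipy.optimize import minimize
def proj(c,P,wr):
    if wr: return wproj(c,P)
    V=np.array(c["view"]);q=np.array(c["K"])@(V[:3,:3]@np.array(P)+V[:3,3]);return q[0]/q[2],q[1]/q[2]
def ring(L,W,z): return [(sx*L/2*a if 1 else 0,sy*W/2,z) for sx,sy,a in [(1,1,1),(-1,1,1),(-1,-1,1),(1,-1,1)]]
def model(c,p,boxes,wr,S=4,off=(0,0),sz=(640,400)):
    x,y,t=p[0]/1000,p[1]/1000,np.radians(p[2]);C,s=np.cos(t),np.sin(t); m=np.zeros((sz[1]*S,sz[0]*S),np.uint8)
    for pts in boxes:
        uv=[proj(c,(x+C*a-s*b,y+s*a+C*b,z),wr) for a,b,z in pts]
        uv=((np.array(uv)-off+.5)*S).astype(np.float32); cv2.fillConvexPoly(m,cv2.convexHull(uv).astype(np.int32),255)
    return cv2.resize(m,sz,interpolation=cv2.INTER_AREA)/255.
def fit(c,mask,p0,boxes,wr):
    ys,xs=np.where(mask);o=np.array([xs.min()-15,ys.min()-15]);sz=(int(np.ptp(xs)+30),int(np.ptp(ys)+30));M=mask[max(o[1],0):,max(o[0],0):][:sz[1],:sz[0]].astype(float); sz=M.shape[::-1]
    o=np.maximum(o,0)
    f=lambda p:np.abs(model(c,p,boxes,wr,off=o,sz=sz)-M).sum()
    r=minimize(f,p0,method="Nelder-Mead",options=dict(initial_simplex=[p0,np.add(p0,[8,0,0]),np.add(p0,[0,8,0]),np.add(p0,[0,0,4])],maxiter=150))
    print("fit",r.x.round(1),"cost",round(r.fun),"of",round(M.sum()),"init",round(f(p0)));return r.x
A=lambda L,W,h:[ring(L/1000,W/1000,0)+ring(L/1000,W/1000,h)]
NT=[ring(.164,.096,0)+ring(.164,.096,.006), ring(.112,.04,.006)+ring(.13,.06,.051)]
E
python3 - <<'E'
from fit import *
w=np.load("w_tote.npy",allow_pickle=True).item()
hsv=cv2.cvtColor(w["image"],cv2.COLOR_RGB2HSV);m=(hsv[...,1]<95).astype(np.uint8);m[:,:375]=0;m[:120]=0;m[265:]=0;m[:,532:]=0
n,l,st,_=cv2.connectedComponentsWithStats(m);i=1+st[1:,4].argmax();m=l==i;print(st[i])
fit(w,m,[627,-5,8.4],NT,True)
c=camera("top");r=silhouettes("nut_tote",c)[0];fit(c,r["region"],[627,-5,8.4],NT,False)
hs=cv2.cvtColor(c["image"],cv2.COLOR_RGB2HSV);x0,y0,x1,y1=[int(v) for v in r["bbox"]]
m=np.zeros((400,640),np.uint8);m[y0-6:y1+7,x0-6:x1+7]=hs[y0-6:y1+7,x0-6:x1+7,1]<95
n,l,st,_=cv2.connectedComponentsWithStats(m);m=l==1+st[1:,4].argmax();fit(c,m,[627,-5,8.4],NT,False)
E
```

```text
[ 387  129  141  129 9540]
fit [627.5  -6.7   8.6] cost 452 of 9540 init 614
fit [627.1  -4.2   8.1] cost 212 of 2105 init 228
fit [628.1  -3.    8.2] cost 364 of 1934 init 407
```

Emit:
{"name": "drive_tool", "arguments": {
  "increments": [
    [[0,0,15],[0,0,0],0],
    [[0,0,30],[0,0,0],0],
    [[0,0,30],[0,0,0],0],
    [[0,0,30],[0,0,0],0],
    [[0,0,25],[0,0,0],0],
    [[9,15,0],[0,0,-5.8],0],
    [[9,15,0],[0,0,-6],0],
    [[9,15,0],[0,0,-6],0]
  ]
}}

```text
clock: 23.43
eef_pos: [0.4418, -0.3024, 0.1433]
tool_rot: [0.276, 0.961, -0.0, 0.001]
ft_force: [-0.1, 0.3, -2.1]
grip_width: 0.0586
grasp_force: 64.9
```

Emit:
{"name": "drive_tool", "arguments": {
  "increments": [
    [[9,15,0],[0,0,-7],0],
    [[9,15,0],[0,0,-7],0],
    [[9,15,0],[0,0,-7],0],
    [[9,15,0],[0,0,-7],0],
    [[9,15,0],[0,0,-7],0],
    [[9,15,0],[0,0,-7],0],
    [[9,15,0],[0,0,-7],0],
    [[9,15,0],[0,0,-7],0]
  ]
}}

```text
clock: 24.1
eef_pos: [0.5135, -0.1816, 0.1423]
tool_rot: [0.694, 0.72, -0.0, -0.0]
ft_force: [1.2, 0.7, -1.1]
grip_width: 0.0592
grasp_force: 64.9
```

Emit:
{"name": "drive_tool", "arguments": {
  "increments": [
    [[9,15,0],[0,0,-7],0],
    [[9,15,0],[0,0,-7],0],
    [[9,15,0],[0,0,-7],0],
    [[9,15,0],[0,0,-7],0],
    [[9,15,0],[0,0,-7],0],
    [[9,15,0],[0,0,-7],0],
    [[9,15,0],[0,0,-7],0],
    [[9,15,0],[0,0,-7],0]
  ]
}}

```text
clock: 24.77
eef_pos: [0.5855, -0.0617, 0.1423]
tool_rot: [0.951, 0.309, -0.0, -0.0]
ft_force: [0.6, -0.9, -1.5]
grip_width: 0.059
grasp_force: 64.9
```

Emit:
{"name": "drive_tool", "arguments": {
  "increments": [
    [[9,15,0],[0,0,-7],0],
    [[9,13,0],[0,0,-7],0],
    [[9,0,0],[0,0,-7],0],
    [[5,0,0],[0,0,-7],0],
    [[0,0,0],[0,0,0],0],
    [[0,0,0],[0,0,0],0],
    [[0,0,0],[0,0,0],0],
    [[0,0,0],[0,0,0],0]
  ]
}}

```text
clock: 25.43
eef_pos: [0.6169, -0.0348, 0.1423]
tool_rot: [0.997, 0.074, -0.0, -0.0]
ft_force: [0.5, 1.2, -1.7]
grip_width: 0.0589
grasp_force: 64.9
```

```bash
python3 - <<'E'
from h import *
state()
E
```

```text
t 25.43 p [616.9 -34.8 142.3] yaw 8.5 z [-0.001 -0.    -1.   ] J [-0.06  0.52  0.19  1.24 -0.    2.94] gw 58.9 F [ 0.5  1.2 -1.7] gf 64.9
```

Emit:
{"name": "drive_tool", "arguments": {
  "increments": [
    [[5,15,0],[0,0,0],0],
    [[5.4,14.6,0],[0,0,0],0],
    [[0,0,-20],[0,0,0],0],
    [[0,0,-20],[0,0,0],0],
    [[0,0,-20],[0,0,0],0],
    [[0,0,-7],[0,0,0],0],
    [[0,0,0],[0,0,0],0],
    [[0,0,0],[0,0,0],0]
  ]
}}

```text
clock: 26.1
eef_pos: [0.6281, -0.0041, 0.0755]
tool_rot: [0.997, 0.074, -0.0, -0.0]
ft_force: [-0.4, -0.1, -0.4]
grip_width: 0.0589
grasp_force: 64.9
```

Emit:
{"name": "drive_tool", "arguments": {
  "increments": [
    [[0,0,0],[0,0,0],0],
    [[0,0,0],[0,0,0],0],
    [[0,0,0],[0,0,0],0]
  ]
}}

```text
clock: 26.35
eef_pos: [0.6289, -0.0049, 0.0768]
tool_rot: [0.997, 0.073, 0.001, 0.0]
ft_force: [-0.4, 0.3, -0.5]
grip_width: 0.059
grasp_force: 64.9
```

```bash
python3 - <<'E'
from h import *
state();w=camera("wrist");s=camera("side")
a=cv2.resize(w["image"][60:340,180:460],None,fx=1.5,fy=1.5,interpolation=cv2.INTER_CUBIC)
b=cv2.resize(s["image"][125:245,245:345],(350,420),interpolation=cv2.INTER_CUBIC)
cv2.imwrite("pics/m.png",cv2.cvtColor(np.hstack([a,b]),cv2.COLOR_RGB2BGR))
E
```

```text
t 26.35 p [628.9  -4.9  76.8] yaw 8.4 z [ 0.003  0.    -1.   ] J [-0.01  0.59  0.12  1.1   0.    2.99] gw 59.0 F [-0.4  0.3 -0.5] gf 64.9
```

View pics/m.png

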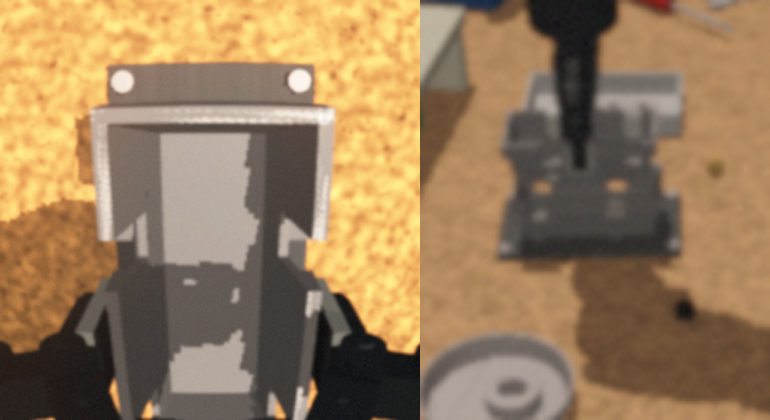

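```bash
python3 - <<'E'
from h import *
w=camera("wrist")
p=lambda x,y,z:wat(w,(180+x/1.5-.17,60+y/1.5-.17),z)[:2]*1000
a,b=p(122,82,.009),p(300,82,.009);c,d=p(92,108,.1076),p(333,108,.1076)
t=np.radians(8.4);R=np.array([[np.cos(t),np.sin(t)],[-np.sin(t),np.cos(t)]])
for n,q in (("studL",a),("studR",b),("rimL",c),("rimR",d)): print(n,q.round(1),(R@(q-[627.3,-5.2])).round(1))
print("stud sep",np.hypot(*(a-b)),"rim w",np.hypot(*(c-d)), "ang stud",np.degrees(np.arctan2(*(a-b)[::-1]))-90,"rim",np.degrees(np.arctan2(*(c-d)[::-1]))-90)
E
```

```text
studL [692.6  45.4] [72.  40.5]
studR [704.2 -34.3] [ 71.9 -40. ]
rimL [690.1  33.4] [67.8 29. ]
rimR [698.6 -24.9] [ 67.7 -29.9]
stud sep 80.48395124008961 rim w 58.868662080501046 ang stud 8.319836731794538 rim 8.354125133998721
```

Emit:
{"name": "drive_tool", "arguments": {
  "increments": [
    [[-4,-0.6,0],[0,0,0],0],
    [[0,0,-4],[0,0,0],0],
    [[0,0,-4],[0,0,0],0],
    [[0,0,-3],[0,0,0],0],
    [[0,0,-2],[0,0,0],0],
    [[0,0,0],[0,0,0],0],
    [[0,0,0],[0,0,0],0],
    [[0,0,0],[0,0,0],0]
  ]
}}

```text
clock: 27.17
eef_pos: [0.624, -0.0055, 0.0623]
tool_rot: [0.997, 0.073, 0.0, 0.0]
ft_force: [-0.0, -0.3, -0.9]
grip_width: 0.0589
grasp_force: 64.9
```

Emit:
{"name": "drive_tool", "arguments": {
  "increments": [
    [[0,0,-2],[0,0,0],0],
    [[0,0,-1],[0,0,0],0],
    [[0,0,0],[0,0,0],0],
    [[0,0,0],[0,0,0],0]
  ]
}}

```text
clock: 27.5
eef_pos: [0.624, -0.0055, 0.0594]
tool_rot: [0.997, 0.073, 0.0, 0.0]
ft_force: [-0.3, -0.4, -1.1]
grip_width: 0.0593
grasp_force: 64.9
```

```bash
python3 - <<'E'
from h import *
state()
E
```

```text
t 27.5 p [624.   -5.5  59.4] yaw 8.4 z [ 0.  0. -1.] J [-0.01  0.6   0.09  1.06  0.    2.99] gw 59.3 F [-0.3 -0.4 -1.1] gf 64.9
```

Emit:
{"name": "drive_tool", "arguments": {
  "increments": [
    [[0,0,-0.7],[0,0,0],0],
    [[0,0,0],[0,0,0],0],
    [[0,0,0],[0,0,0],0]
  ]
}}

```text
clock: 27.75
eef_pos: [0.6241, -0.0055, 0.0592]
tool_rot: [0.997, 0.073, 0.0, -0.0]
ft_force: [-1.3, -0.7, 3.5]
grip_width: 0.059
grasp_force: 65.3
```

Emit:
{"name": "drive_tool", "arguments": {
  "increments": [
    [[0,0,-0.6],[0,0,0],0],
    [[0,0,0],[0,0,0],0],
    [[0,0,0],[0,0,0],0]
  ]
}}

```text
clock: 28.0
eef_pos: [0.6242, -0.0055, 0.0592]
tool_rot: [0.997, 0.073, 0.001, -0.0]
ft_force: [-1.7, -0.3, 6.8]
grip_width: 0.0593
grasp_force: 65.8
```

Emit:
{"name": "drive_tool", "arguments": {
  "increments": [
    [[0,0,0],[0,0,0],0.8],
    [[0,0,0],[0,0,0],0.9],
    [[0,0,0],[0,0,0],1],
    [[0,0,0],[0,0,0],1],
    [[0,0,15],[0,0,0],1],
    [[0,0,25],[0,0,0],1],
    [[0,0,35],[0,0,0],1],
    [[0,0,35],[0,0,0],1]
  ]
}}

```text
clock: 28.67
eef_pos: [0.6228, -0.0055, 0.1677]
tool_rot: [0.997, 0.073, -0.002, -0.0]
ft_force: [1.0, -0.3, 1.0]
grip_width: 0.0854
grasp_force: 0.0
```

Emit:
{"name": "drive_tool", "arguments": {
  "increments": [
    [[-35,0,10],[0,0,0],1],
    [[-35,0,10],[0,0,0],1],
    [[-30,0,10],[0,0,0],1],
    [[0,0,0],[0,0,0],1],
    [[0,0,0],[0,0,0],1],
    [[0,0,0],[0,0,0],1],
    [[0,0,0],[0,0,0],1],
    [[0,0,0],[0,0,0],1]
  ]
}}

```text
clock: 29.33
eef_pos: [0.5247, -0.0055, 0.1972]
tool_rot: [0.997, 0.073, -0.0, -0.0]
ft_force: [-0.1, 0.1, -0.1]
grip_width: 0.0853
grasp_force: 0.0
```

```bash
cat > chk.py <<'E'
from fit import *
state();w=camera("wrist");c=camera("top")
SP=[ring(.112,.04,.051)+ring(.13,.06,.096), ring(.164,.096,0)+ring(.164,.096,.006)]
for n in("spare_tote","nut_tote"):
    for r in silhouettes(n,w)[:1]: print(n,r["conf"],r["bbox"])
    for r in silhouettes(n,w)[:1]:
        cs,_=cv2.findContours(r["region"].astype(np.uint8),0,1);k=max(cs,key=cv2.contourArea)
        P=np.array([wat(w,p[0],.090)[:2]*1000 for p in k],np.float32);print(n,cv2.minAreaRect(P))
find(c,["collar","strap"],False,n=1)
hs=cv2.cvtColor(w["image"],cv2.COLOR_RGB2HSV);m=((hs[...,1]<95)).astype(np.uint8)
p=wproj(w,(.627,-.005,.09));n,l,st,_=cv2.connectedComponentsWithStats(m);print(p)
mm=l==l[int(p[1]),int(p[0])];print(st[l[int(p[1]),int(p[0])]])
E
python3 chk.py
```

```text
t 29.33 p [524.7  -5.5 197.2] yaw 8.4 z [-0.001  0.    -1.   ] J [-0.01  0.31  0.    1.27  0.    2.98] gw 85.3 F [-0.1  0.1 -0.1] gf 0.0
spare_tote 0.83 [299.4, 1.0, 381.0, 161.3]
spare_tote ((625.32373046875, -6.0063629150390625), (133.8533172607422, 62.435340881347656), 8.32888126373291)
nut_tote 0.63 [291.6, 7.9, 381.3, 160.1]
nut_tote ((615.104736328125, 25.370052337646484), (122.71131134033203, 16.56353759765625), 7.595195293426514)
collar 0.56 [245. 148. 262. 163.] c 642.6 229.5 sz 39.1 43.2 ang 89.9
(np.float64(339.2258711552598), np.float64(74.57092799622373))
[  290     0    89   159 13575]
```

```bash
python3 -c "
from workcell import *
print(job_done())"
```

```text
the job is handed in; nothing more can be done
None
```

I handed the job in at about 29 s: both nuts are in the nut tote, the collar is in the dish, the strap is flat in the tray, and the spare tote sits reversed and level on the nut tote's rim. The can was never approached. My camera and force checks agreed, but no verdict came back.

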